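# Unlock the folding stay and close the damp box

### The job

The lid of the plywood damp box is propped open by a locked folding stay. Lift the stay's knee up and forward past straight so that it unlocks, then lower the lid gently, with light pushes only, and press it down until it is firmly seated on the rubber sealing strip; leave it shut, and do not disturb the bowl, the jar or the pot in the box.

Things in the scene. Friction and masses are not known exactly. Their poses are not given: they have to be found in the camera images.
- box: Open plywood box fixed on the table, 235 mm deep (its x), 340 mm wide (its y), 122 mm high, walls and floor 10 mm. Origin: centre of its underside; x points to the back (hinge side), z up; its front faces the robot. The lid is hinged along its back wall; the folding stay is inside it, 35 mm in from the outer face of the right (-y) side wall.
- front_rim (a point): Middle of the front wall's top, 112.5 mm in front of the box's centre, 122 mm above the table. A black rubber sealing strip (320 mm long, 6 mm wide) lies in it, its top 2 to 11 mm above the rim; how high differs from box to box and is not measured, so the lid's shut height must be felt. It gives 1 mm per 5 N; a 10 N push on the lid seats it.
- lid: Plywood lid, 235 x 340 x 12 mm, about 0.55 kg. Origin: middle of the hinge axis, 117.5 mm behind the box's centre, 126 mm above the table. When shut its axes are those of the box: it reaches from x = 0 to -235 mm (front edge), y -170 to 170 mm, underside at z = 0, top face at z = 12 mm (a flat 6 mm batten on the top face within 45 mm of the hinge).
- lid_angle (a joint): Opening angle of the lid, rad: 1.65 at the start, just past upright, 0 with the underside level, 4 mm above the rim; seated on the strip it reads about -0.02 to 0.03, depending on the strip. The hinge is stiff: the lid stays where it is left and must be pushed, about 5 N near the front edge when upright, 2 N when nearly shut. Pushing the lid with over 20 N counts as forcing it, closing faster than 1.5 rad/s as slamming.
- knee_angle (a joint): Bend of the stay at its knee, rad: -0.38 locked (start; knee sagged back and down against its stop, the lid cannot close), 0 straight, positive past centre (unlocked); grows to about 2.9 as the lid closes. It stays where it is left. Drawing the pin past straight takes up to about 14 N; drawn on along its circle, the pin pulls the lid down with it.
- knee_pin (a point): Grip point on the axis of the round steel knee pin: 10 mm diameter, along the box's y, sticking out 64 mm from the stay towards the box's middle, with a 16 mm end cap. The point is 36 mm from the stay and 28 mm from the cap; at the start about 170 mm above the table, 55 mm in front of the lid. The pin moves on a circle about stay_foot in the box's x-z plane: up and forward, later down into the box.
- stay_foot (a point): Point on the axis of the stay's lower pivot (along the box's y), at the same y as knee_pin, 2.5 mm in front of the box's centre, 110 mm above the table, fixed to the box. Lower bar 92 mm between pivots (radius of the pin's circle), upper bar 122 mm, both flat steel 13 mm wide. With the pin 35 mm in front of and 84 mm above this point the lid has come down to about 1.26 rad.
- lid_press (a point): Point on the lid's top (outer) face, halfway along its width, 200 mm from the hinge axis, 35 mm from the front edge: a good place to push. While the lid is upright it faces away from the robot.
- bowl: Loose terracotta bowl, 110 mm across, 50 mm high, to the left of the box. Origin: centre of its underside. Bystander.
- jar: Loose white jar with three brushes, 72 mm across, about 180 mm high with the brushes, to the right of the box. Origin: centre of its underside. Bystander.
- pot: Loose raw-clay pot, 80 mm across, 56 mm high, standing inside the box, left of the middle. Origin: centre of its underside. Bystander.

How it is judged:
By the outcome, as a careful person would: the job done as asked, in the order asked, and still so for the second after the job is handed in, with the robot touching nothing.
It also fails if it takes over 67 s, if anything falls off the work surface, if the arm or the gripper's body presses on something with over 40 N, if the wrist force passes 120 N, or if a joint passes its speed limit or range.

### The arm

A 7-joint arm with a two-finger parallel gripper is mounted at the origin on the work surface. World frame = base frame: x ahead of the robot, y to its left, z up, the work surface at z = 0. Lengths are in mm, angles in rad, forces in N, time in s.
With the tool pointing down it reaches from about 400 to 875 mm from the base axis. Payload 4.4 kg.
Tool frame: the origin (TCP) lies midway between the tips of the shut fingers; the grasp point (between the pads) lies 19 mm behind it; x points along the fingers, y is the direction in which the jaws open and shut, and the axes are right-handed (so a half turn about x gives the same grasp; the last joint's range is limited). The gripper opens to 85 mm and grips with 20 to 120 N. Pads are 22 mm wide; open, the fingers measure 114 mm over their backs; the gripper's body (76 mm by 85 mm) begins 54 mm behind the grasp point. The pads swing forward as they close: fully open they stand 13 mm farther back than shut.
Start: joints at [1.236, 0.628, 0.038, 1.517, -0.027, 0.996, -0.02], TCP at [172.651, -626.665, 231.313] pointing down, gripper open.
Joint ranges: [-3.06, 3.06], [-0.37, 2.12], [-1.25, 1.32], [0.18, 2.47], [-1.1, 4.24], [0.23, 1.98], [-2.94, 2.94]. Speed limits (rad/s): [2.57, 2.57, 3.14, 3.14, 3.14, 3.14, 3.14].

### API

Orientations are given as [roll, pitch, yaw] about the fixed x, y, z axes, in that order (R = Rz(yaw) Ry(pitch) Rx(roll)).
In Python, from cell import ctrl gives the robot as it stands.
- The arm moves only by the tool arm_command, never from a script. Its argument "series" is a list of rows, each a list of 7 numbers: the opening, from 0 (shut) to 1 (fully open), then the shift along the world's x, y, z in cm, then the turn, a rotation vector about the world's x, y, z in degrees. In form: [[claw, x, y, z, rx, ry, rz], ...]. A call has 1 to 20 rows; each row shifts and turns the commanded pose from where the row before left it; what a row does not reach is not made up. A row lasts 1/12 s, in which the tool goes at most 41.7 mm and 7.16 degrees, less where a joint would pass 70% of its speed; a pose out of reach is approached as far as the arm can. A call with a gripper value outside its range is refused whole. The fingers move at their own pace and stop on an object; the grip force is fixed at half the most. Time passes only in rows, so rows that do not move let the fingers close. It gives the time, the measured TCP pose, the force and the opening at its end, in the units of the state.
- ctrl.read_state(): the state, without advancing time (a new reading comes with each control period).
- ctrl.get_image(name): name is "side" or "top" or "wrist"; returns the picture (384x512x3 uint8, blue, green, red); there is no depth.
- ctrl.calibration(name): a dict with "fovy" (degrees; the focal length in pixels is half the picture's height over the tangent of half this angle, whatever the lens; pixels are square), "cx", "cy" (the principal point, pixels), "k1" (the pictures are not rectified: a ray, as slopes to the right and down, at radius r is drawn at 1 + k1 r^2 times it, then the intrinsics apply), "cam_to_world" (4x4, takes a point from camera to world coordinates); the wrist camera has in their place "T_tool_cam" (4x4, takes a point from camera to tool coordinates, whose origin is the TCP and whose axes are the tool frame's). Camera axes: x right, y up, looking along -z (the intrinsics and any distortion apply to the point x, -y, -z); pixel columns grow to the right and rows downward; lengths in mm; the calibration is good to about 2 mm. A picture is of the moment at which its call begins: read the wrist's pose just before it. calibration takes no time and is no camera call.
- ctrl.finish_job(): hands the job in, once; it reports no verdict.
Trained networks look in the newest picture that a camera, given by its name, has taken for a name from the list of things; names that differ only in an ending like _2 or _b are one class to them, and where a whole thing is asked for, a point or a joint stands for the part that bears it (a point fixed in the world has none). Each returns a list of dicts, best first, with "conf" (0 to 1); they miss things now and then, are a little off and sometimes report something else, mostly with a low value. They report only what shows in the picture. A call takes as long as a camera call.
- ctrl.spot_in(label, camera): "centre" ([x, y, z] in mm, in world coordinates, good to about 4 mm: the middle of the surface that is visible of it).
The state is a dict: "clock": time; "qpos": joint angles; "qd": joint speeds; "tau": joint torques, N m; "eef_pos": TCP position; "tool_rot": TCP orientation; "force": force on the tool from outside, world axes, zero at the start; "torque": the same for the moment, N m; "width": finger opening in mm.
Only numpy, scipy, OpenCV 4.12 (cv2) and the standard library are available. Lean on these libraries where they do the work, as an engineer would, in place of code of your own. Each camera call takes 0.05 s, during which the arm holds its last target.

## Working session

There is one attempt and no reset: what is moved stays moved. The work goes in short steps, Python scripts to look and compute and a tool call to move; the robot and the scene stay as the last step left them, time stands still between calls to the robot, and variables do not carry over. Pictures are saved under pics/ and viewed, and the job is handed in when it is done.

Besides the shell and the picture viewer there is one more tool, called after "Emit:" as name(argument=value, ...), one argument or row to a line, values as JSON. arm_command: Moves the arm, as the interface text tells. Its arguments: {"type":"object","properties":{"series":{"type":"array"}},"required":["series"]}

```bash
ls; mkdir -p pics; python3 - <<'E'
from cell import ctrl
import cv2,numpy as np
np.set_printoptions(precision=4,suppress=True)
s=ctrl.read_state()
for k in s: print(k,s[k])
for n in("side","top","wrist"):
    im=ctrl.get_image(n); cv2.imwrite(f"pics/a_{n}.png",im); print(n,ctrl.calibration(n))
for c in("side","top"):
    for l in("box","front_rim","lid","knee_pin","bowl","jar","pot","lid_press","stay_foot"):
        try: print(c,l,[(np.round(d["centre"],1),round(d["conf"],2)) for d in ctrl.spot_in(l,c)][:3])
        except Exception as e: print(c,l,e)
E
```

```text
pics
clock 0.0
qpos [ 1.2362  0.6293  0.0384  1.5184 -0.027   0.9963 -0.02  ]
qd [-0.0012 -0.002  -0.0015 -0.0013  0.0006  0.0005 -0.0009]
tau [  0.0001 -56.3398   1.226  -19.3444   0.011    0.0105  -0.    ]
eef_pos [ 172.5242 -626.0384  230.3966]
tool_rot [-1.576   1.5689  1.8344]
force [-0.5861  0.0947  0.2189]
torque [-0.0189 -0.0156  0.0097]
width 85.47565706283943
side {'fovy': 43.065138953374166, 'cx': 262.792270402393, 'cy': 194.78089887212244, 'k1': -0.02496110143703793, 'cam_to_world': array([[  -0.823 ,    0.432 ,   -0.3689,   97.1113],
       [  -0.5681,   -0.6192,    0.5421,  747.8405],
       [   0.0058,    0.6557,    0.755 , 1150.0883],
       [   0.    ,    0.    ,    0.    ,    1.    ]])}
top {'fovy': 50.10996579715878, 'cx': 257.9151570381066, 'cy': 198.00040731617057, 'k1': 0.044125885430021786, 'cam_to_world': array([[   0.0224,    0.9977,   -0.064 ,  493.1801],
       [  -0.9994,    0.0207,   -0.0264,   42.4991],
       [  -0.025 ,    0.0646,    0.9976, 1186.9121],
       [   0.    ,    0.    ,    0.    ,    1.    ]])}
wrist {'fovy': 69.59371328255483, 'cx': 259.7
[... 700 characters left out ...]
ss [(array([684.9,  83.5, 267.8]), 0.96)]
side stay_foot [(array([651.7,  63.9, 102.7]), 0.95)]
top box [(array([621.1,  49.7,  38.5]), 0.88), (array([683.2,  63.1, 297.1]), 0.22)]
top front_rim [(array([618.7,  50. ,  42.6]), 0.74)]
top lid [(array([682.6,  62. , 291.7]), 0.58), (array([531.6, 348.4,  24.5]), 0.53)]
top knee_pin [(array([623.3, -72.2, 175.6]), 0.56)]
top bowl [(array([530.6, 348.5,  22. ]), 0.75), (array([ 512.4, -197.7,   53. ]), 0.35)]
top jar [(array([ 509.5, -200.2,   52.7]), 0.69)]
top pot [(array([561.6, 109.2,  65.4]), 0.74), (array([622.7,  50.9,  37.6]), 0.54)]
top lid_press [(array([680.4,  64.7, 292.8]), 0.63)]
top stay_foot [(array([617.4,  49.2,  42.1]), 0.67)]
```

View pics/a_side.png

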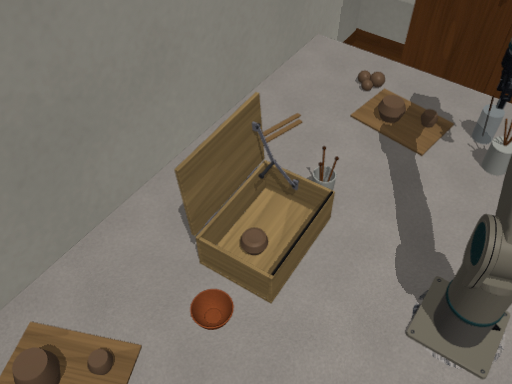

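View pics/a_top.png

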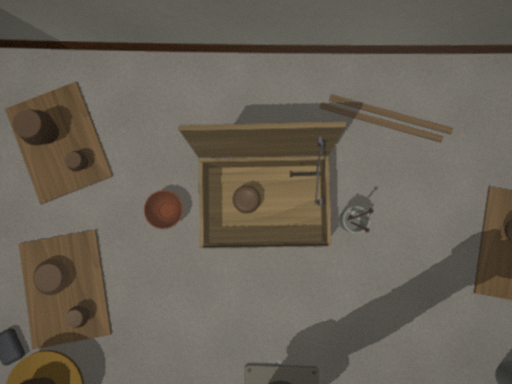

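The side view shows the box with its lid open and the stay's knee near (270,170). In the top view the box spans about (200–332, 157–247), the pin is a dark bar at (291–318, 174), the jar is at (357,220) and the bowl at (163,210). I'll zoom in to get the box pose.

```bash
python3 - <<'E'
import cv2
im=cv2.imread("pics/a_top.png"); cv2.imwrite("pics/z_top.png",cv2.resize(im[115:260,175:385],None,fx=3.8,fy=3.8,interpolation=cv2.INTER_CUBIC))
im=cv2.imread("pics/a_side.png"); cv2.imwrite("pics/z_side.png",cv2.resize(im[90:300,170:350],None,fx=2.8,fy=2.8,interpolation=cv2.INTER_CUBIC))
E
```

```text
(no output)
```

View pics/z_top.png

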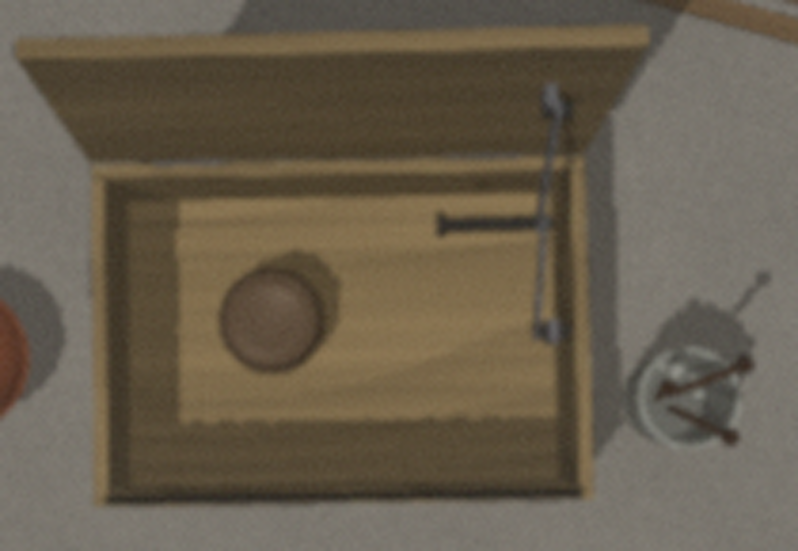

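View pics/z_side.png

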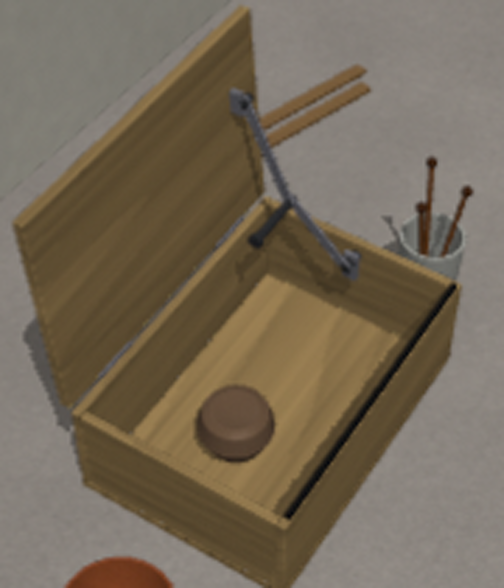

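```bash
cat > h.py <<'E'
import numpy as np,cv2
from cell import ctrl
np.set_printoptions(precision=2,suppress=True)
def K(c): 
    f=192/np.tan(np.radians(c["fovy"])/2); return f
def ray(cal,px,T=None):
    f=K(cal); d=np.array([(px[0]-cal["cx"])/f,(px[1]-cal["cy"])/f]); u=d.copy()
    for _ in range(20): u=d/(1+cal["k1"]*(u@u))
    T=cal["cam_to_world"] if T is None else T
    return T[:3,3],T[:3,:3]@np.array([u[0],-u[1],-1])
def onz(cal,px,z,T=None):
    o,d=ray(cal,px,T); return o+d*(z-o[2])/d[2]
def proj(cal,P,T=None):
    T=cal["cam_to_world"] if T is None else T
    p=T[:3,:3].T@(np.asarray(P)-T[:3,3]); u=np.array([p[0],-p[1]])/-p[2]
    u=u*(1+cal["k1"]*(u@u)); return u*K(cal)+[cal["cx"],cal["cy"]]
E
python3 - <<'E'
from h import *
c=ctrl.calibration("top")
z=lambda x,y:(x/3.8+175-.37,y/3.8+115-.37)
P={n:onz(c,z(*p),122) for n,p in dict(FL=(97,501),FR=(592,495),BL=(92,172),BR=(583,157)).items()}
for n in P:print(n,P[n])
print("c",sum(P.values())/4)
for a,b in(("FL","FR"),("BL","BR"),("FL","BL"),("FR","BR")):
    d=P[b]-P[a];print(a,b,np.linalg.norm(d),np.degrees(np.arctan2(d[1],d[0])))
for p in((540,223),(441,225),(547,331)):print(onz(c,z(*p),170))
c=ctrl.calibration("side")
z=lambda x,y:(x/2.8+170-.32,y/2.8+90-.32)
P={n:onz(c,z(*p),122) for n,p in dict(FL=(288,518),FR=(458,287),BL=(80,412),BR=(268,200)).items()}
for n in P:print(n,P[n])
print("c",sum(P.values())/4)
for a,b in(("FL","FR"),("BL","BR"),("FL","BL"),("FR","BR")):
    d=P[b]-P[a];print(a,b,np.linalg.norm(d),np.degrees(np.arctan2(d[1],d[0])))
for p in((292,205),(257,240)):print(onz(c,z(*p),170))
E
```

```text
FL [432.92 217.2  122.  ]
FR [ 444.95 -117.88  122.  ]
BL [658.38 227.8  122.  ]
BR [ 674.89 -109.25  122.  ]
c [552.79  54.47 122.  ]
FL FR 335.30392234327286 -87.94464170191961
BL BR 337.4500412158884 -87.19535829962655
FL BL 225.70378771810041 2.690133937108398
FR BR 230.1031197161162 2.1507853319759667
[622.82 -75.07 170.  ]
[620.3  -10.66 170.  ]
[552.32 -80.55 170.  ]
FL [432.52 209.43 122.  ]
FR [ 442.23 -111.87  122.  ]
BL [654.87 224.99 122.  ]
BR [ 668.54 -104.08  122.  ]
c [549.54  54.62 122.  ]
FL FR 321.45188610365864 -88.26882297431288
BL BR 329.35527045198455 -87.62229203053774
FL BL 222.895990523641 4.002313739502777
FR BR 226.43929460582564 1.9717081551849456
[617.95 -72.33 170.  ]
[619.31 -12.19 170.  ]
```

```bash
cat >> h.py <<'E'
from scipy.spatial.transform import Rotation as R
C=np.array([551.5,54.5,0]); YAW=np.radians(2.4)
ex=np.array([np.cos(YAW),np.sin(YAW),0]); ey=np.array([-np.sin(YAW),np.cos(YAW),0]); ez=np.array([0,0,1.])
def b2w(x,y,z): return C+x*ex+y*ey+z*ez
def w2b(P): d=np.asarray(P)-C; return np.array([d@ex,d@ey,d[2]])
def tool(alpha,sgn): # alpha below horizontal
    x=np.cos(alpha)*ex-np.sin(alpha)*ez; y=sgn*(np.sin(alpha)*ex+np.cos(alpha)*ez)
    return np.c_[x,y,np.cross(x,y)]
def cur(): 
    s=ctrl.read_state(); return s,R.from_euler("xyz",s["tool_rot"])
E
python3 - <<'E'
from h import *
from scipy.optimize import fsolve
s,r=cur(); print(r.as_matrix())
for a in(45,50,60):
  for sg in(1,-1):
    d=(R.from_matrix(tool(np.radians(a),sg))*r.inv()).as_rotvec(degrees=True); print(a,sg,d,np.linalg.norm(d))
F=np.array([-2.5,110.]);H=np.array([117.5,126.])
def lidp(th,a,b): return H+a*np.array([-np.cos(th),np.sin(th)])-b*np.array([np.sin(th),np.cos(th)])
def solve(phi0,sgn=1):
    p=F+92*np.array([np.cos(phi0),np.sin(phi0)])
    q=p+122*np.array([np.cos(phi0+.38),np.sin(phi0+.38)])
    v=q-H; th=1.65
    a=v@np.array([-np.cos(th),np.sin(th)]); b=-v@np.array([np.sin(th),np.cos(th)])
    err=np.linalg.norm(lidp(1.26,a,b)-(F+[-35,84]))-122
    return err,a,b,p,q
from scipy.optimize import brentq
for ph in np.radians(np.arange(34,52,2)): print(np.degrees(ph),*solve(ph))
E
```

```text
[[ 0.    0.27 -0.96]
 [-0.   -0.96 -0.27]
 [-1.    0.   -0.  ]]
45 1 [-28.53 -39.11  72.75] 87.38657115579647
45 -1 [ 41.5  -30.26 -97.03] 109.78153525505455
50 1 [-25.37 -34.79  73.65] 85.31422205314463
50 -1 [ 36.94 -26.93 -98.29] 108.39680243630363
60 1 [-19.05 -26.12  75.12] 81.78323819593301
60 -1 [  27.77  -20.24 -100.35] 106.07251469467121
34.0 21.137990110665413 137.8588334970536 -14.030706379880442 [ 73.77 161.45] [142.39 262.32]
36.0 16.373133661179338 142.3796482684049 -8.250860023484657 [ 71.93 164.08] [136.99 267.28]
38.0 11.63918162945464 146.6959953526899 -2.3167604331175715 [ 70.   166.64] [131.42 272.05]
40.0 6.9456215267607035 150.80261594586867 3.7643626049479413 [ 67.98 169.14] [125.68 276.63]
42.0 2.303069197415269 154.69450676332468 9.985100179015182 [ 65.87 171.56] [119.79 281.  ]
44.0 -2.2765586712724826 158.3669261355968 16.337873278581274 [ 63.68 173.91] [113.74 285.16]
46.0 -6.779849638698522 161.81539978537273 22.814942028194146 [ 61.41 176.18] [107.56 289.11]
48.00000000000001 -11.191679091467847 165.03572627870696 29.40841511729829 [ 59.06 178.37] [101.24 292.85]
50.0 -15.494976001545908 168.0239821438205 36.1102594145813 [ 56.64 180.48] [ 94.8  296.35]
```

```bash
cat >> h.py <<'E'
from scipy.optimize import brentq
F=np.array([-2.5,110.]);H=np.array([117.5,126.]);LA,LB=156.6,13.0
def lidp(th,a=LA,b=LB): return H+a*np.array([-np.cos(th),np.sin(th)])-b*np.array([np.sin(th),np.cos(th)])
def pin(phi): return F+92*np.array([np.cos(phi),np.sin(phi)])
def lid_of_phi(phi,guess):
    f=lambda th: np.linalg.norm(lidp(th)-pin(phi))-122
    th=np.linspace(-.1,2.2,2000); v=np.array([f(t) for t in th]); i=np.where(v[:-1]*v[1:]<0)[0]
    r=[brentq(f,th[k],th[k+1]) for k in i]
    return min(r,key=lambda t:abs(t-guess)) if r else None
E
python3 - <<'E'
from h import *
g=1.65
for d in list(range(43,200,6)):
    t=lid_of_phi(np.radians(d),g); 
    if t: g=t
    p=pin(np.radians(d)); print(d,p,t, H+235*np.array([-np.cos(g),np.sin(g)]))
d=np.cos(np.pi/4)*ex-np.sin(np.pi/4)*ez
P=b2w(64.8,-94,172.7); print("grasp TCP",P+19*d,"pre",P-81*d,"pin",P)
E
```

```text
43 [ 64.78 172.74] 1.6486639611833205 [135.78 360.29]
49 [ 57.86 179.43] 1.6837325360818651 [143.98 359.5 ]
55 [ 50.27 185.36] 1.6910491450296716 [145.69 359.3 ]
61 [ 42.1  190.47] 1.6791223982958405 [142.91 359.62]
67 [ 33.45 194.69] 1.6534441443835466 [136.9 360.2]
73 [ 24.4  197.98] 1.6177094636366443 [128.52 360.74]
79 [ 15.05 200.31] 1.5744979639434415 [118.37 361.  ]
85 [  5.52 201.65] 1.5256719423230791 [106.9  360.76]
91 [ -4.11 201.99] 1.4726185100063394 [ 94.47 359.87]
97 [-13.71 201.31] 1.4164021021558744 [ 81.36 358.2 ]
103 [-23.2  199.64] 1.3578635798544185 [ 67.84 355.69]
109 [-32.45 196.99] 1.2976864037505702 [ 54.11 352.29]
115 [-41.38 193.38] 1.2364418378749387 [ 40.38 347.99]
121 [-49.88 188.86] 1.1746203533248454 [ 26.82 342.8 ]
127 [-57.87 183.47] 1.1126536171733432 [ 13.56 336.77]
133 [-65.24 177.28] 1.050929783198366 [  0.76 329.95]
139 [-71.93 170.36] 0.9898037781269222 [-11.48 322.44]
145 [-77.86 162.77] 0.9296036480624629 [-23.07 314.32]
151 [-82.97 154.6 ] 0.8706336594460593 [-33.92 305.71]
157 [-87.19 145.95] 0.8131746649271882 [-43.99 296.72]
163 [-90.48 136.9 ] 0.7574822046237855 [-53.24 287.47]
169 [-92.81 127.55] 0.7037828827700936 [-61.66 278.07]
175 [-94.15 118.02] 0.6522696953137354 [-69.26 268.64]
181 [-94.49 108.39] 0.6030971257773413 [-76.04 259.29]
187 [-93.81  98.79] 0.556376903095906 [-82.06 250.11]
193 [-92.14  89.3 ] 0.5121752620070404 [-87.34 241.17]
199 [-89.49  80.05] 0.47051233381687924 [-91.96 232.54]
grasp TCP [633.6  -36.14 159.26] pre [562.95 -39.1  229.98] pin [620.18 -36.7  172.7 ]
```

Emit:
arm_command(
  series=[
    [0.6,0,0,2,0,0,0],
    [0.6,0,0,2,0,0,0],
    [0.6,0,0,3,0,0,0],
    [0.6,0,0,3,0,0,0],
    [0.6,1.65,2.9,0.3,0,0,3.84],
    [0.6,1.65,2.9,0.3,0,0,3.84],
    [0.6,1.65,2.9,0.3,0,0,3.84],
    [0.6,1.65,2.9,0.3,0,0,3.84],
    [0.6,1.65,2.9,0.3,0,0,3.84],
    [0.6,1.65,2.9,0.3,0,0,3.84],
    [0.6,1.65,2.9,0.3,0,0,3.84],
    [0.6,1.65,2.9,0.3,0,0,3.84],
    [0.6,1.65,2.9,0.3,0,0,3.84],
    [0.6,1.65,2.9,0.3,0,0,3.84],
    [0.6,1.65,2.9,0.3,0,0,3.84],
    [0.6,1.65,2.9,0.3,0,0,3.84],
    [0.6,1.65,2.9,0.3,0,0,3.84],
    [0.6,1.65,2.9,0.3,0,0,3.84],
    [0.6,1.65,2.9,0.3,0,0,3.84],
    [0.6,1.65,2.9,0.3,0,0,3.84],
  ],
)

```text
clock: 2.72
eef_pos: [437.1, -161.2, 379.8]
tool_rot: [1.093, 1.57, -0.705]
force: [0.3, 0.2, -0.3]
width: 51.3
```

Emit:
arm_command(
  series=[
    [0.6,1.5,3.0,-0.5,0,0,3.85],
    [0.6,1.5,3.0,-0.5,0,0,3.85],
    [0.6,1.5,3.0,-0.5,0,0,3.85],
    [0.6,1.5,3.0,-0.5,0,0,3.85],
    [0.6,0.2,0,-0.8,0.19,-4.5,0],
    [0.6,0.2,0,-0.8,0.19,-4.5,0],
    [0.6,0.2,0,-0.8,0.19,-4.5,0],
    [0.6,0.2,0,-0.8,0.19,-4.5,0],
    [0.6,0.2,0,-0.8,0.19,-4.5,0],
    [0.6,0.2,0,-0.8,0.19,-4.5,0],
    [0.6,0.2,0,-0.8,0.19,-4.5,0],
    [0.6,0.2,0,-0.8,0.19,-4.5,0],
    [0.6,0.2,0,-0.8,0.19,-4.5,0],
    [0.6,0.2,0,-0.8,0.19,-4.5,0],
    [0.6,0,0,0,0,0,0],
  ],
)

```text
clock: 3.97
eef_pos: [505.0, -62.0, 291.2]
tool_rot: [1.481, 1.037, -0.067]
force: [-0.6, 0.3, -0.7]
width: 51.2
```

```bash
python3 - <<'E'
from h import *
s,r=cur(); print(s["eef_pos"],s["qpos"],s["force"]); print(r.as_matrix()); print(tool(np.pi/4,1))
im=ctrl.get_image("wrist"); c=ctrl.calibration("wrist")
T=np.eye(4);T[:3,:3]=r.as_matrix();T[:3,3]=s["eef_pos"];T=T@c["T_tool_cam"]
np.save("T1.npy",T)
for y in(-135,-99,-71): 
    q=proj(c,b2w(64.8,y,172.7),T); print(y,q); cv2.circle(im,tuple(int(v) for v in q),2,(0,0,255),-1)
q=proj(c,b2w(-2.5,-135,110),T); cv2.circle(im,tuple(int(v) for v in q),2,(255,0,0),-1)
cv2.imwrite("pics/b.png",cv2.resize(im,None,fx=1.5,fy=1.5))
print([(d["centre"],d["conf"]) for d in ctrl.spot_in("knee_pin","wrist")])
E
```

```text
[505.03 -61.98 291.24] [ 0.77  0.22 -0.83  2.28  0.89  0.26 -0.8 ] [-0.62  0.27 -0.68]
[[ 0.51  0.86  0.01]
 [-0.03  0.03 -1.  ]
 [-0.86  0.51  0.05]]
[[ 0.71  0.71  0.04]
 [ 0.03  0.03 -1.  ]
 [-0.71  0.71  0.  ]]
-135 [295.51 187.29]
-99 [296.69 156.01]
-71 [297.63 130.08]
[([621.2, -71.6, 174.1], 0.92)]
```

View pics/b.png

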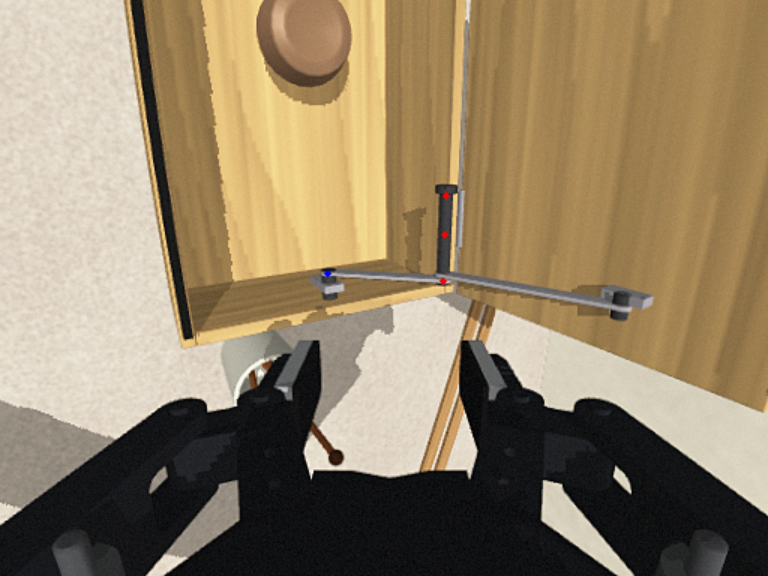

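The projected model (red and blue dots) sits on the pin, from (443,280) to (446,196), and on the foot at (328,273), so the pose is good to about 4 mm. The tool is tilted only 59° because of the joint-6 limit, which still clears everything. I'll approach.

Emit:
arm_command(
  series=[
    [0.6,1.4,0.5,-0.9,0,0,0.6],
    [0.6,1.4,0.5,-0.9,0,0,0.6],
    [0.6,1.4,0.5,-0.9,0,0,0.6],
    [0.6,1.4,0.5,-0.9,0,0,0.6],
    [0.6,1.4,0.5,-0.9,0,0,0.6],
    [0.6,0.9,0.3,-1.0,0,0,0.6],
    [0.6,0,0,0,0,0,0],
  ],
)

```text
clock: 4.65
eef_pos: [586.7, -32.2, 236.3]
tool_rot: [1.485, 1.036, 0.0]
force: [-0.5, 0.2, -0.4]
width: 51.3
```

```bash
python3 - <<'E'
from h import *
s,r=cur(); print(s["eef_pos"],s["qpos"],s["force"]); print(r.as_matrix())
im=ctrl.get_image("wrist"); c=ctrl.calibration("wrist")
T=np.eye(4);T[:3,:3]=r.as_matrix();T[:3,3]=s["eef_pos"];T=T@c["T_tool_cam"]
for y in(-135,-99,-71): 
    q=proj(c,b2w(64.8,y,172.7),T); print(y,q); cv2.circle(im,tuple(int(v) for v in q),2,(0,0,255),-1)
cv2.imwrite("pics/c.png",cv2.resize(im,None,fx=1.5,fy=1.5))
d=r.as_matrix()[:,0]; P=b2w(64.8,-91,172.7); print("target",P+19*d, P+19*d-s["eef_pos"])
E
```

```text
[586.68 -32.19 236.35] [ 0.45  0.41 -0.59  2.19  1.36  0.25 -1.24] [-0.5   0.23 -0.4 ]
[[ 0.51  0.86  0.07]
 [ 0.    0.09 -1.  ]
 [-0.86  0.51  0.04]]
-135 [253.34 251.59]
-99 [255.21 212.46]
-71 [256.81 179.34]
target [629.73 -33.7  156.35] [ 43.05  -1.51 -80.  ]
```

View pics/c.png

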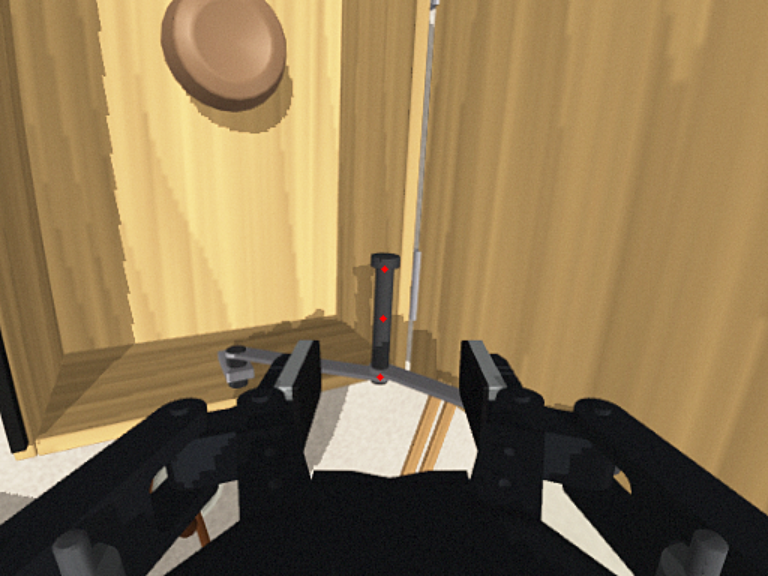

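The pin runs from about (380,375) to (385,258), centred between the fingers, and the model dots agree. I'll advance onto it and close.

Emit:
arm_command(
  series=[
    [0.45,0.6,0,-1.1,0,0,0],
    [0.45,0.6,0,-1.1,0,0,0],
    [0.45,0.6,0,-1.1,0,0,0],
    [0.45,0.6,0,-1.1,0,0,0],
    [0.45,0.6,0,-1.1,0,0,0],
    [0.45,0.5,-0.1,-1.0,0,0,0],
    [0.45,0.4,0,-0.8,0,0,0],
    [0.45,0.4,0,-0.7,0,0,0],
    [0.45,0,0,0,0,0,0],
    [0.45,0,0,0,0,0,0],
  ],
)

```text
clock: 5.53
eef_pos: [628.1, -34.6, 157.5]
tool_rot: [1.483, 1.036, -0.003]
force: [0.2, -0.2, 0.5]
width: 38.0
```

```bash
python3 - <<'E'
from h import *
s,r=cur(); print(s["eef_pos"],s["qpos"],s["force"],s["width"]); print(r.as_matrix())
im=ctrl.get_image("wrist"); c=ctrl.calibration("wrist")
cv2.imwrite("pics/d.png",cv2.resize(im,None,fx=1.5,fy=1.5))
d=r.as_matrix()[:,0]; P=b2w(64.8,-91,172.7); print(P+19*d-s["eef_pos"])
E
```

```text
[628.07 -34.61 157.49] [ 0.44  0.63 -0.62  2.16  1.9   0.37 -1.72] [ 0.2  -0.22  0.51] 38.025241809577786
[[ 0.51  0.86  0.07]
 [-0.    0.08 -1.  ]
 [-0.86  0.51  0.04]]
[ 1.67  0.87 -1.14]
```

View pics/d.png

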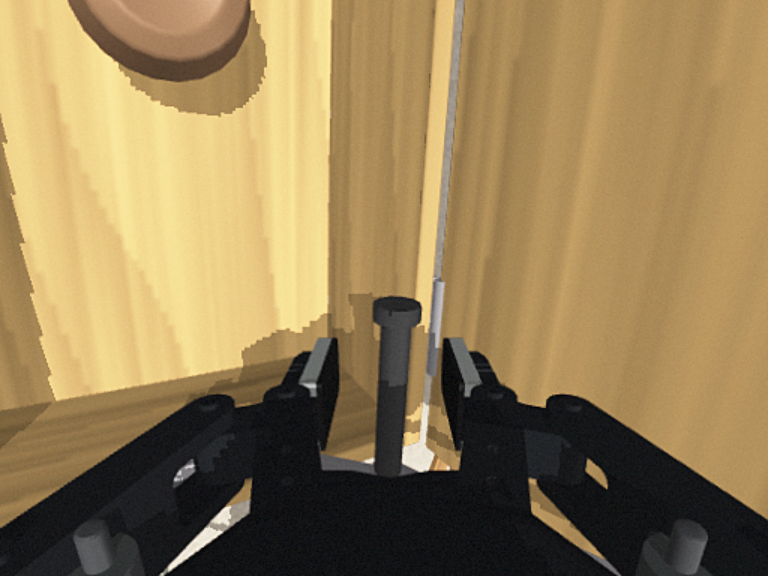

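The pin (390,400) is centred between the pads, with the cap at (397,312) clear of them. I'll close now.

Emit:
arm_command(
  series=[
    [0.3,0,0,0,0,0,0],
    [0.15,0,0,0,0,0,0],
    [0,0,0,0,0,0,0],
    [0,0,0,0,0,0,0],
    [0,0,0,0,0,0,0],
    [0,0,0,0,0,0,0],
    [0,0,0,0,0,0,0],
    [0,0,0,0,0,0,0],
  ],
)

```text
clock: 6.25
eef_pos: [628.8, -34.2, 158.3]
tool_rot: [1.484, 1.034, -0.003]
force: [-2.3, 0.0, 6.4]
width: 7.9
```

```bash
python3 - <<'E'
from h import *
s,r=cur(); print(s["eef_pos"],s["force"],s["width"])
d=r.as_matrix()[:,0]; g=w2b(np.array(s["eef_pos"])-19*d); print("grasp box",g)
v=g[[0,2]]-F; print(np.hypot(*v),np.degrees(np.arctan2(v[1],v[0])))
# increments along circle from 43deg, world cm
a=np.radians(np.arange(43,152,4)); p=np.array([pin(t) for t in a]); dp=np.diff(p,axis=0)
for t,q in zip(np.degrees(a[1:]),dp): w=(q[0]*ex+q[1]*ez)/10; print(int(t),w)
E
```

```text
[628.76 -34.25 158.33] [-2.29  0.    6.4 ] 7.940322493234935
grasp box [ 63.76 -91.47 174.66]
92.58049149447794 44.29767042054571
47 [-0.45 -0.02  0.45]
51 [-0.48 -0.02  0.42]
55 [-0.51 -0.02  0.39]
59 [-0.54 -0.02  0.35]
63 [-0.56 -0.02  0.31]
67 [-0.58 -0.02  0.27]
71 [-0.6  -0.03  0.23]
75 [-0.61 -0.03  0.19]
79 [-0.63 -0.03  0.14]
83 [-0.63 -0.03  0.1 ]
87 [-0.64 -0.03  0.06]
91 [-0.64 -0.03  0.01]
95 [-0.64 -0.03 -0.03]
99 [-0.64 -0.03 -0.08]
103 [-0.63 -0.03 -0.12]
107 [-0.62 -0.03 -0.17]
111 [-0.61 -0.03 -0.21]
115 [-0.59 -0.02 -0.25]
119 [-0.57 -0.02 -0.29]
123 [-0.55 -0.02 -0.33]
127 [-0.53 -0.02 -0.37]
131 [-0.5  -0.02 -0.4 ]
135 [-0.47 -0.02 -0.44]
139 [-0.44 -0.02 -0.47]
143 [-0.4  -0.02 -0.5 ]
147 [-0.37 -0.02 -0.53]
151 [-0.33 -0.01 -0.55]
```

Emit:
arm_command(
  series=[
    [0,-0.45,-0.02,0.45,0,0,0],
    [0,-0.48,-0.02,0.42,0,0,0],
    [0,-0.51,-0.02,0.39,0,0,0],
    [0,0,0,0,0,0,0],
  ],
)

```text
clock: 6.58
eef_pos: [614.5, -34.6, 171.2]
tool_rot: [1.485, 1.033, -0.002]
force: [2.5, 0.3, 2.1]
width: 7.8
```

```bash
cat >> h.py <<'E'
def st():
    s,r=cur(); d=r.as_matrix()[:,0]; g=w2b(np.array(s["eef_pos"])-19*d); v=g[[0,2]]-F
    print("t",s["clock"],"tcp",np.array(s["eef_pos"]),"F",np.array(s["force"]),"w",s["width"],"box",g,"r",np.hypot(*v),"phi",np.degrees(np.arctan2(v[1],v[0])),"d",d,"q",np.array(s["qpos"]))
E
python3 -c "
from h import *
st()"
```

```text
t 6.5833 tcp [614.51 -34.62 171.25] F [2.45 0.29 2.05] w 7.844314101076218 box [ 49.51 -91.25 187.57] r 93.38734764804015 phi 56.1588267013111 d [ 0.51 -0.   -0.86] q [ 0.45  0.59 -0.63  2.19  1.88  0.35 -1.72]
```

Emit:
arm_command(
  series=[
    [0,-0.54,-0.02,0.35,0,0,0],
    [0,-0.56,-0.02,0.31,0,0,0],
    [0,-0.58,-0.02,0.27,0,0,0],
    [0,-0.6,-0.03,0.23,0,0,0],
    [0,-0.61,-0.03,0.19,0,0,0],
    [0,-0.63,-0.03,0.14,0,0,0],
    [0,0,0,0,0,0,0],
  ],
)

```text
clock: 7.17
eef_pos: [581.5, -36.0, 187.5]
tool_rot: [1.483, 1.029, -0.003]
force: [1.2, 1.5, 11.0]
width: 7.8
```

```bash
python3 -c "
from h import *
st()
cv2.imwrite('pics/e.png',ctrl.get_image('side'))"
```

```text
t 7.1667 tcp [581.48 -36.   187.55] F [ 1.24  1.47 11.  ] w 7.785511061259617 box [ 16.38 -91.24 203.83] r 95.70840336439568 phi 78.62354643835324 d [ 0.52 -0.   -0.86] q [ 0.49  0.53 -0.67  2.26  1.91  0.35 -1.76]
```

View pics/e.png

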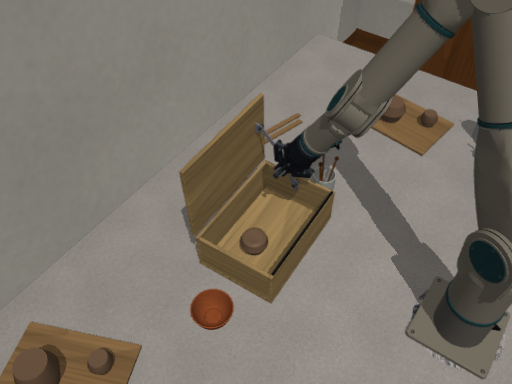

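Emit:
arm_command(
  series=[
    [0,-0.63,-0.03,0.2,0,0,0],
    [0,-0.64,-0.03,0.11,0,0,0],
    [0,-0.64,-0.03,0.01,0,0,0],
    [0,-0.64,-0.03,-0.03,0,0,0],
    [0,-0.64,-0.03,-0.08,0,0,0],
    [0,0,0,0,0,0,0],
  ],
)

```text
clock: 7.72
eef_pos: [551.2, -37.2, 190.9]
tool_rot: [1.48, 1.025, -0.004]
force: [-0.0, 0.8, 19.7]
width: 7.6
```

```bash
python3 -c "
from h import *
st()"
```

```text
t 7.7167 tcp [551.24 -37.2  190.91] F [-0.01  0.79 19.67] w 7.576383635373827 box [-13.96 -91.16 207.15] r 97.82144462301753 phi 96.72510634625097 d [ 0.52 -0.   -0.85] q [ 0.55  0.51 -0.73  2.33  1.99  0.38 -1.85]
```

Fitting the traced points gives the pin's circle a constant offset of (-4,+5) mm from my model, which is a grip-depth offset. I'll correct for it and continue.

Emit:
arm_command(
  series=[
    [0,-0.64,-0.03,0.15,0,0,0],
    [0,-0.63,-0.03,-0.05,0,0,0],
    [0,-0.62,-0.03,-0.17,0,0,0],
    [0,0,0,0,0,0,0],
  ],
)

```text
clock: 8.05
eef_pos: [529.1, -38.1, 187.3]
tool_rot: [1.484, 1.032, -0.001]
force: [1.2, 1.9, 7.1]
width: 7.7
```

```bash
python3 -c "
from h import *
st()"
```

```text
t 8.05 tcp [529.11 -38.08 187.29] F [1.17 1.88 7.13] w 7.718013015596413 box [-35.98 -91.14 203.61] r 99.41245879280358 phi 109.68037408403559 d [ 0.51 -0.   -0.86] q [ 0.59  0.5  -0.77  2.38  2.03  0.4  -1.9 ]
```

Emit:
arm_command(
  series=[
    [0,-0.6,-0.03,-0.21,0,0,0],
    [0,-0.59,-0.02,-0.25,0,0,0],
    [0,-0.57,-0.02,-0.27,0,0,0],
    [0,0,0,0,0,0,0],
    [0,0,0,0,0,0,0],
  ],
)

```text
clock: 8.47
eef_pos: [511.5, -38.7, 180.1]
tool_rot: [1.484, 1.032, -0.001]
force: [-2.0, 2.5, 9.9]
width: 7.1
```

```bash
python3 -c "
from h import *
st()
cv2.imwrite('pics/f.png',ctrl.get_image('side'))
cv2.imwrite('pics/f2.png',ctrl.get_image('wrist'))"
```

```text
t 8.4667 tcp [511.49 -38.73 180.08] F [-2.03  2.55  9.88] w 7.11397962565497 box [-53.61 -91.05 196.39] r 100.38213684976517 phi 120.61049689186667 d [ 0.51 -0.   -0.86] q [ 0.62  0.52 -0.82  2.43  2.1   0.45 -1.97]
```

View pics/f.png

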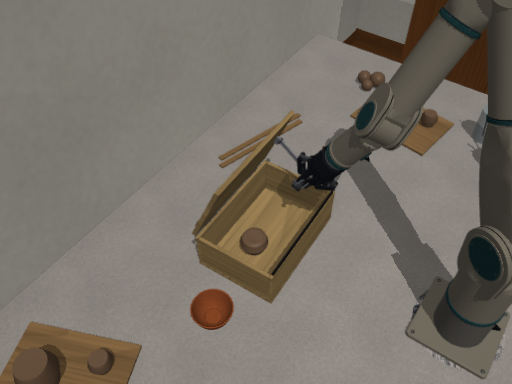

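View pics/f2.png

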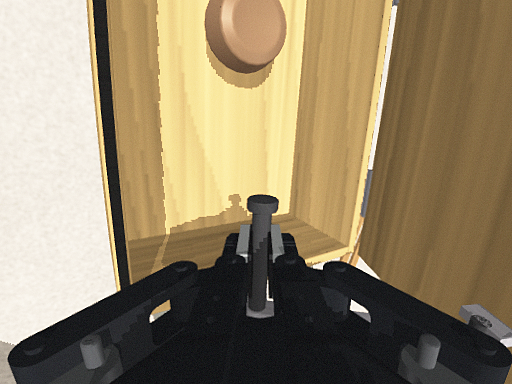

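The side view shows the lid leaning well forward and the knee past straight, with the pin held between the pads at (262,240 in the wrist view). I'll open and back out along the fingers.

Emit:
arm_command(
  series=[
    [0.15,0,0,0,0,0,0],
    [0.3,0,0,0,0,0,0],
    [0.45,0,0,0,0,0,0],
    [0.45,0,0,0,0,0,0],
    [0.45,0,0,0,0,0,0],
    [0.45,-0.25,0,0.45,0,0,0],
    [0.45,-0.3,0,0.6,0,0,0],
  ],
)

```text
clock: 9.15
eef_pos: [504.2, -39.3, 189.1]
tool_rot: [1.485, 1.037, -0.001]
force: [-0.3, 0.2, -0.1]
width: 38.7
```

```bash
python3 -c "
from h import *
st()
cv2.imwrite('pics/g.png',ctrl.get_image('wrist'))"
```

```text
t 9.15 tcp [504.17 -39.29 189.08] F [-0.3   0.16 -0.07] w 38.69198264084442 box [-60.87 -91.31 205.44] r 111.87576379035264 phi 121.4500845773292 d [ 0.51 -0.   -0.86] q [ 0.62  0.48 -0.81  2.43  2.07  0.41 -1.95]
```

View pics/g.png

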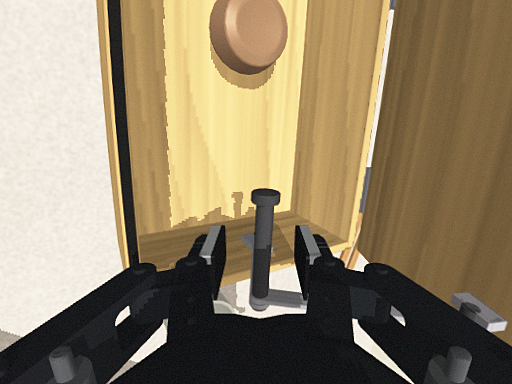

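The pin is free, centred between the open jaws at (263,250). I'll back out further.

Emit:
arm_command(
  series=[
    [0.45,-0.4,0,0.8,0,0,0],
    [0.45,-0.5,0,1.0,0,0,0],
    [0.45,-0.5,0,1.2,0,0,0],
    [0.45,-0.5,0,1.5,0,0,0],
    [0.4,-0.5,0,2,0,0,0],
    [0.3,-0.4,0,2,0,0,0],
    [0.2,0,0,2.5,0,0,0],
    [0.1,0,0,2.5,0,0,0],
    [0,0,0,2.5,0,0,0],
    [0,0,0,2.5,0,0,0],
  ],
)

```text
clock: 10.03
eef_pos: [481.3, -46.1, 319.7]
tool_rot: [1.463, 1.032, -0.032]
force: [0.5, -0.2, 0.4]
width: -0.2
```

```bash
python3 -c "
from h import *
st()
for n in('side','top'):
  cv2.imwrite(f'pics/i_{n}.png',ctrl.get_image(n))
  for l in ('lid','knee_pin'): print(n,l,[(np.round(d['centre'],1),round(d['conf'],2)) for d in ctrl.spot_in(l,n)][:2])
"
```

```text
t 10.0333 tcp [481.34 -46.12 319.67] F [ 0.51 -0.21  0.37] w -0.20191761243080078 box [-84.03 -96.88 335.98] r 240.23486302142246 phi 109.83871931665799 d [ 0.51 -0.02 -0.86] q [ 1.12  0.18 -1.22  2.28  0.71  0.32 -0.6 ]
side lid [(array([601.2,  99.4, 290. ]), 0.9)]
side knee_pin [(array([535.8, -75. , 195.2]), 0.64)]
top lid [(array([619.1,  57.5, 278.7]), 0.94)]
top knee_pin [(array([512.1, -73.1, 191.5]), 0.56)]
```

View pics/i_side.png

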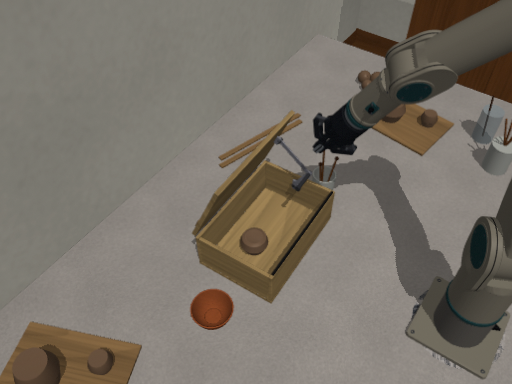

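View pics/i_top.png

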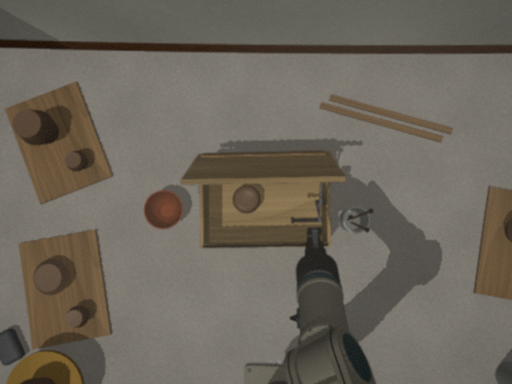

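```bash
python3 -c "
from h import *
c=ctrl.calibration('top')
for th in(1.0,1.05,1.1,1.15,1.2):
  e=H+235*np.array([-np.cos(th),np.sin(th)]); o=e+12*np.array([np.sin(th),np.cos(th)])
  print(th,[proj(c,b2w(e[0],y,e[1])) for y in(-170,170)],[proj(c,b2w(o[0],y,o[1])) for y in(-170,170)])
print(b2w(90,0,420))
cv2.imwrite('pics/i2.png',cv2.resize(cv2.imread('pics/i_top.png')[130:230,165:365],None,fx=4,fy=4))
"
```

```text
1.0 [array([344.49, 199.52]), array([182.71, 202.9 ])] [array([344.91, 194.48]), array([182.03, 197.93])]
1.05 [array([344.87, 194.52]), array([182.07, 197.97])] [array([345.24, 189.28]), array([181.43, 192.81])]
1.1 [array([345.21, 189.33]), array([181.47, 192.86])] [array([345.54, 183.92]), array([180.88, 187.52])]
1.15 [array([345.5 , 183.98]), array([180.92, 187.58])] [array([345.78, 178.41]), array([180.37, 182.08])]
1.2 [array([345.75, 178.49]), array([180.41, 182.15])] [array([345.97, 172.79]), array([179.91, 176.52])]
[641.42  58.27 420.  ]
```

View pics/i2.png

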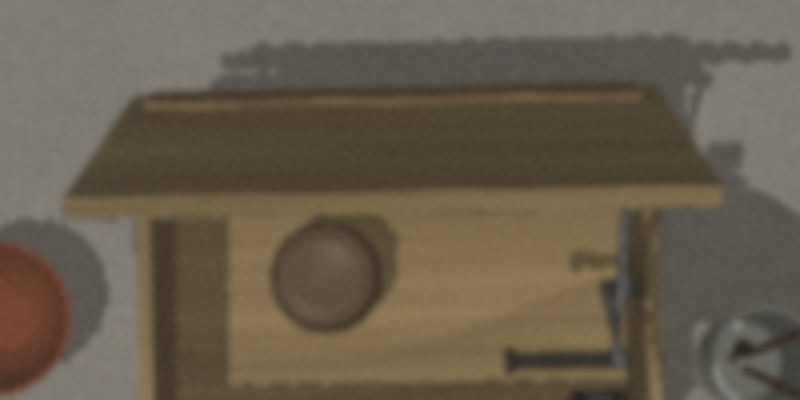

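Emit:
arm_command(
  series=[
    [0,0,0,1.5,-0.16,3.9,0],
    [0,0,0,1.5,-0.16,3.9,0],
    [0,0,0,1.5,-0.16,3.9,0],
    [0,0,0,1.5,-0.16,3.9,0],
    [0,0,0,1.5,-0.16,3.9,0],
    [0,0,0,1.5,-0.16,3.9,0],
    [0,0,0,1.5,-0.16,3.9,0],
    [0,0,0,1.5,-0.16,3.9,0],
  ],
)

```text
clock: 11.0
eef_pos: [482.2, -50.1, 433.5]
tool_rot: [0.159, 1.522, -1.328]
force: [0.8, 0.8, 0.5]
width: 0.2
```

Emit:
arm_command(
  series=[
    [0,2,1.35,0,0,0,0],
    [0,2,1.35,0,0,0,0],
    [0,2,1.35,0,0,0,0],
    [0,2,1.35,0,0,0,0],
    [0,2,1.35,0,0,0,0],
    [0,2,1.35,0,0,0,0],
    [0,2,1.35,0,0,0,0],
    [0,2,1.35,0,0,0,0],
    [0,0,0,0,0,0,0],
  ],
)

```text
clock: 11.75
eef_pos: [644.5, 62.2, 430.4]
tool_rot: [0.229, 1.523, -1.255]
force: [-1.4, -0.5, -1.3]
width: -0.1
```

```bash
python3 -c "
from h import *
st()
s,r=cur(); print(r.as_matrix()); print(w2b(s['eef_pos']))
print((R.from_matrix(tool(np.pi/2,1))*r.inv()).as_rotvec(degrees=True))
g=(0)
"
```

```text
t 11.75 tcp [644.47  62.18 430.41] F [-1.38 -0.51 -1.33] w -0.06959911091325476 box [ 92.97   4.64 449.39] r 352.5585553361233 phi 74.28918622991607 d [ 0.01 -0.05 -1.  ] q [ 0.32  0.63 -0.99  1.19  0.56  1.58 -0.48]
[[ 0.01  1.    0.09]
 [-0.05  0.09 -1.  ]
 [-1.    0.01  0.05]]
[ 93.21   3.78 430.41]
[ 2.6   0.79 -2.56]
```

Emit:
arm_command(
  series=[
    [0,0,0,-2,0.4,0.1,-0.4],
    [0,0,0,-2,0.4,0.1,-0.4],
    [0,0,0,-2,0.4,0.1,-0.4],
    [0,0,0,-2,0.4,0.1,-0.4],
    [0,0,0,-1.5,0.4,0.1,-0.4],
    [0,0,0,-1.2,0.4,0.1,-0.4],
    [0,0,0,-1.1,0,0,0],
    [0,0,0,0,0,0,0],
  ],
)

```text
clock: 12.42
eef_pos: [640.9, 57.5, 312.3]
tool_rot: [-0.032, 1.564, -1.561]
force: [-0.1, -0.9, -0.9]
width: 0.2
```

```bash
python3 -c "
from h import *
st()
s,r=cur(); print(w2b(s['eef_pos']))
cv2.imwrite('pics/j.png',ctrl.get_image('side'))
"
```

```text
t 12.4167 tcp [640.87  57.52 312.33] F [-0.12 -0.86 -0.91] w 0.18294469754310427 box [ 89.42  -0.6  331.33] r 239.65962186367344 phi 67.44569900535544 d [ 0.   -0.01 -1.  ] q [ 0.38  0.7  -0.97  1.41  0.59  1.33 -0.58]
[ 89.42  -0.72 312.33]
```

View pics/j.png

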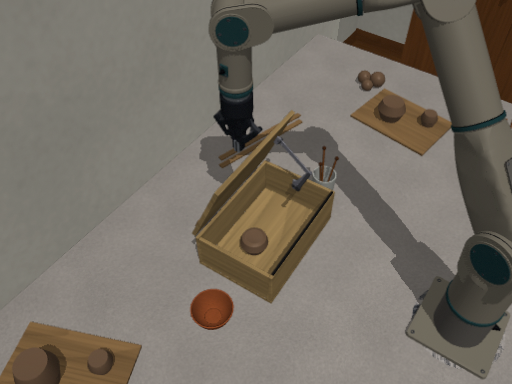

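The fingers are behind the lid, tip near (238,150). Next I feel for contact, moving in -x.

Emit:
arm_command(
  series=[
    [0,-0.3,0,0,0,0,0],
    [0,-0.3,0,0,0,0,0],
    [0,-0.3,0,0,0,0,0],
    [0,-0.3,0,0,0,0,0],
    [0,-0.3,0,0,0,0,0],
    [0,-0.3,0,0,0,0,0],
    [0,-0.3,0,0,0,0,0],
    [0,-0.3,0,0,0,0,0],
  ],
)

```text
clock: 13.13
eef_pos: [617.9, 58.4, 315.9]
tool_rot: [0.917, 1.565, -0.613]
force: [-0.4, 1.5, -0.7]
width: 0.1
```

```bash
cat >> h.py <<'E'
def q():
    s,r=cur(); print("t",s["clock"],"box tcp",w2b(s["eef_pos"]),"F",np.array(s["force"]),"q",np.array(s["qpos"]))
E
python3 -c "
from h import *
q()
# path of contact point, r=200, steps .04 rad
for th in np.arange(1.18,-.05,-.05):
  P=H+200*np.array([-np.cos(th),np.sin(th)])+12*np.array([np.sin(th),np.cos(th)]); 
  th2=th-.05; P2=H+200*np.array([-np.cos(th2),np.sin(th2)])+12*np.array([np.sin(th2),np.cos(th2)]); print(round(th,2),P,(P2-P)/10)
"
```

```text
t 13.1333 box tcp [ 66.5    1.12 315.9 ] F [-0.42  1.5  -0.71] q [ 0.4   0.67 -0.99  1.48  0.57  1.3  -0.6 ]
1.18 [ 52.41 315.49] [-0.94 -0.35]
1.13 [ 43.02 312.  ] [-0.92 -0.4 ]
1.08 [ 33.82 308.05] [-0.9  -0.44]
1.03 [ 24.82 303.64] [-0.88 -0.49]
0.98 [ 16.06 298.78] [-0.85 -0.53]
0.93 [  7.55 293.5 ] [-0.82 -0.57]
0.88 [ -0.68 287.79] [-0.79 -0.61]
0.83 [ -8.62 281.68] [-0.76 -0.65]
0.78 [-16.24 275.19] [-0.73 -0.69]
0.73 [-23.53 268.32] [-0.69 -0.72]
0.68 [-30.47 261.09] [-0.66 -0.76]
0.63 [-37.04 253.53] [-0.62 -0.79]
0.58 [-43.22 245.64] [-0.58 -0.82]
0.53 [-49.   237.46] [-0.54 -0.85]
0.48 [-54.36 229.  ] [-0.49 -0.87]
0.43 [-59.29 220.28] [-0.45 -0.9 ]
0.38 [-63.78 211.33] [-0.4  -0.92]
0.33 [-67.82 202.16] [-0.36 -0.94]
0.28 [-71.39 192.8 ] [-0.31 -0.95]
0.23 [-74.5  183.28] [-0.26 -0.97]
0.18 [-77.12 173.61] [-0.21 -0.98]
0.13 [-79.26 163.83] [-0.16 -0.99]
0.08 [-80.9  153.94] [-0.11 -1.  ]
0.03 [-82.05 143.99] [-0.06 -1.  ]
-0.02 [-82.7 134. ] [-0.01 -1.  ]
```

Emit:
arm_command(
  series=[
    [0,-0.25,0,-0.1,0,0,0],
    [0,-0.25,0,-0.1,0,0,0],
    [0,-0.25,0,-0.1,0,0,0],
    [0,-0.25,0,-0.1,0,0,0],
  ],
)

```text
clock: 13.47
eef_pos: [609.3, 58.4, 312.4]
tool_rot: [1.165, 1.562, -0.365]
force: [3.2, -0.5, 3.6]
width: -0.2
```

```bash
python3 -c "
from h import *
q()"
```

```text
t 13.4667 box tcp [ 57.95   1.44 312.41] F [ 3.15 -0.53  3.58] q [ 0.42  0.66 -0.99  1.51  0.57  1.28 -0.61]
```

Emit:
arm_command(
  series=[
    [0,-0.5,0,-0.2,0,0,0],
    [0,-0.6,0,-0.27,0,0,0],
    [0,-0.7,0,-0.33,0,0,0],
    [0,-0.7,0,-0.37,0,0,0],
    [0,-0.7,0,-0.4,0,0,0],
    [0,-0.68,0,-0.43,0,0,0],
  ],
)

```text
clock: 13.97
eef_pos: [568.3, 58.0, 291.2]
tool_rot: [0.738, 1.565, -0.791]
force: [2.3, -2.4, 1.3]
width: -0.0
```

```bash
python3 -c "
from h import *
q()"
```

```text
t 13.9667 box tcp [ 16.94   2.82 291.17] F [ 2.27 -2.36  1.33] q [ 0.45  0.62 -1.01  1.65  0.56  1.19 -0.65]
```

Emit:
arm_command(
  series=[
    [0,-0.64,0,-0.48,0,0,0],
    [0,-0.62,0,-0.5,0,0,0],
    [0,-0.6,0,-0.53,0,0,0],
    [0,-0.58,0,-0.55,0,0,0],
    [0,-0.56,0,-0.57,0,0,0],
    [0,-0.54,0,-0.6,0,0,0],
  ],
)

```text
clock: 14.47
eef_pos: [533.1, 58.9, 258.9]
tool_rot: [0.912, 1.566, -0.617]
force: [-0.0, -1.7, 3.1]
width: 0.0
```

```bash
python3 -c "
from h import *
q()
cv2.imwrite('pics/k.png',ctrl.get_image('side'))"
```

```text
t 14.4667 box tcp [-18.25   5.14 258.91] F [-0.04 -1.66  3.06] q [ 0.47  0.6  -1.01  1.79  0.58  1.08 -0.7 ]
```

View pics/k.png

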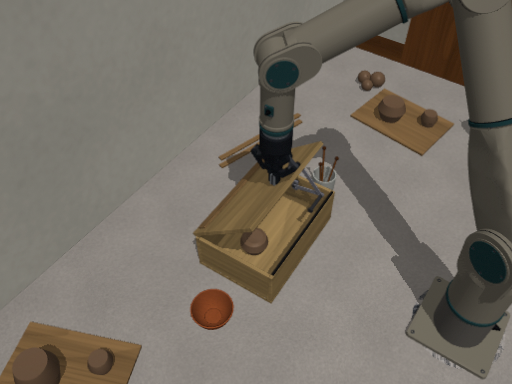

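The lid is about half closed and the tip at (273,180) rests on its outer face with about 3 N. I'll keep going.

Emit:
arm_command(
  series=[
    [0,-0.5,0,-0.63,0,0,0],
    [0,-0.47,0,-0.65,0,0,0],
    [0,-0.45,0,-0.67,0,0,0],
    [0,-0.43,0,-0.68,0,0,0],
    [0,-0.4,0,-0.7,0,0,0],
    [0,-0.37,0,-0.72,0,0,0],
  ],
)

```text
clock: 15.02
eef_pos: [507.1, 58.5, 218.2]
tool_rot: [0.842, 1.565, -0.687]
force: [-0.9, -0.2, 3.2]
width: -0.1
```

```bash
python3 -c "
from h import *
q()"
```

```text
t 15.0167 box tcp [-44.23   5.85 218.16] F [-0.93 -0.17  3.23] q [ 0.46  0.61 -0.98  1.9   0.63  0.96 -0.77]
```

Emit:
arm_command(
  series=[
    [0,-0.3,0,-0.7,0,0,0],
    [0,-0.28,0,-0.72,0,0,0],
    [0,-0.25,0,-0.7,0,0,0],
    [0,-0.2,0,-0.65,0,0,0],
    [0,-0.18,0,-0.65,0,0,0],
    [0,-0.15,0,-0.6,0,0,0],
  ],
)

```text
clock: 15.52
eef_pos: [493.8, 58.5, 178.1]
tool_rot: [0.858, 1.565, -0.671]
force: [-1.5, -0.1, 1.7]
width: 0.2
```

```bash
python3 -c "
from h import *
q()
cv2.imwrite('pics/l.png',ctrl.get_image('side'))"
```

```text
t 15.5167 box tcp [-57.45   6.37 178.06] F [-1.51 -0.1   1.74] q [ 0.43  0.65 -0.93  1.98  0.69  0.87 -0.84]
```

View pics/l.png

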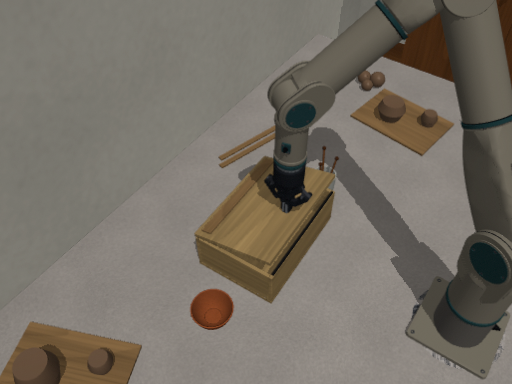

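Emit:
arm_command(
  series=[
    [0,-0.2,0,-0.5,0,0,0],
    [0,-0.2,0,-0.5,0,0,0],
    [0,-0.2,0,-0.45,0,0,0],
    [0,-0.2,0,-0.4,0,0,0],
    [0,-0.2,0,-0.35,0,0,0],
  ],
)

```text
clock: 15.98
eef_pos: [485.0, 58.9, 156.8]
tool_rot: [1.19, 1.564, -0.339]
force: [2.3, 0.2, 2.5]
width: 0.1
```

```bash
python3 -c "
from h import *
q()"
```

```text
t 15.9833 box tcp [-66.21   7.21 156.78] F [2.27 0.16 2.48] q [ 0.41  0.66 -0.9   2.03  0.74  0.81 -0.89]
```

Emit:
arm_command(
  series=[
    [0,-0.15,0,-0.25,0,0,0],
    [0,-0.15,0,-0.25,0,0,0],
    [0,-0.1,0,-0.2,0,0,0],
  ],
)

```text
clock: 16.23
eef_pos: [480.5, 58.8, 149.8]
tool_rot: [1.063, 1.564, -0.466]
force: [3.6, -0.2, 4.1]
width: 0.2
```

```bash
python3 -c "
from h import *
q()"
```

```text
t 16.2333 box tcp [-70.77   7.26 149.82] F [ 3.6  -0.23  4.11] q [ 0.4   0.67 -0.89  2.04  0.75  0.79 -0.91]
```

Emit:
arm_command(
  series=[
    [0,0,0,-0.15,0,0,0],
    [0,0,0,-0.15,0,0,0],
  ],
)

```text
clock: 16.4
eef_pos: [480.0, 58.8, 146.8]
tool_rot: [0.935, 1.565, -0.595]
force: [1.6, 1.3, 4.1]
width: 0.1
```

Emit:
arm_command(
  series=[
    [0,0,0,-0.1,0,0,0],
    [0,0,0,-0.1,0,0,0],
  ],
)

```text
clock: 16.57
eef_pos: [479.8, 58.7, 144.7]
tool_rot: [0.879, 1.566, -0.651]
force: [0.1, 0.9, 4.6]
width: -0.0
```

Emit:
arm_command(
  series=[
    [0,0,0,-0.1,0,0,0],
    [0,0,0,-0.05,0,0,0],
  ],
)

```text
clock: 16.73
eef_pos: [479.7, 58.7, 143.1]
tool_rot: [0.857, 1.566, -0.673]
force: [-0.4, 1.1, 3.8]
width: -0.2
```

Emit:
arm_command(
  series=[
    [0,0,0,-0.1,0,0,0],
    [0,0,0,-0.05,0,0,0],
  ],
)

```text
clock: 16.9
eef_pos: [479.6, 58.7, 141.6]
tool_rot: [0.821, 1.566, -0.708]
force: [-0.7, 2.1, 3.4]
width: -0.2
```

Emit:
arm_command(
  series=[
    [0,0,0,-0.08,0,0,0],
    [0,0,0,0,0,0,0],
  ],
)

```text
clock: 17.07
eef_pos: [479.6, 58.7, 140.8]
tool_rot: [0.815, 1.566, -0.714]
force: [-1.5, 3.4, 3.5]
width: -0.1
```

Emit:
arm_command(
  series=[
    [0,0,0,-0.08,0,0,0],
    [0,0,0,0,0,0,0],
  ],
)

```text
clock: 17.23
eef_pos: [479.5, 58.7, 140.2]
tool_rot: [0.788, 1.566, -0.741]
force: [-2.8, 2.2, 6.1]
width: -0.1
```

Emit:
arm_command(
  series=[
    [0,0,0,-0.08,0,0,0],
    [0,0,0,0,0,0,0],
  ],
)

```text
clock: 17.4
eef_pos: [479.5, 58.7, 139.7]
tool_rot: [0.76, 1.565, -0.769]
force: [-3.6, 1.6, 9.4]
width: -0.3
```

Emit:
arm_command(
  series=[
    [0,0,0,-0.08,0,0,0],
    [0,0,0,0,0,0,0],
  ],
)

```text
clock: 17.57
eef_pos: [479.5, 58.7, 139.2]
tool_rot: [0.739, 1.565, -0.79]
force: [-4.0, 0.7, 13.5]
width: -0.1
```

Emit:
arm_command(
  series=[
    [0,0.03,0,-0.04,0,0,0],
    [0,0,0,0,0,0,0],
    [0,0,0,0,0,0,0],
    [0,0,0,0,0,0,0],
    [0,0,0,0,0,0,0],
  ],
)

```text
clock: 17.98
eef_pos: [479.5, 58.7, 139.0]
tool_rot: [0.666, 1.565, -0.863]
force: [-5.4, 1.8, 15.5]
width: 0.2
```

```bash
python3 -c "
from h import *
q()
cv2.imwrite('pics/m.png',ctrl.get_image('side'))"
```

```text
t 17.9833 box tcp [-71.75   7.2  138.95] F [-5.38  1.79 15.47] q [ 0.39  0.68 -0.87  2.05  0.77  0.77 -0.93]
```

View pics/m.png

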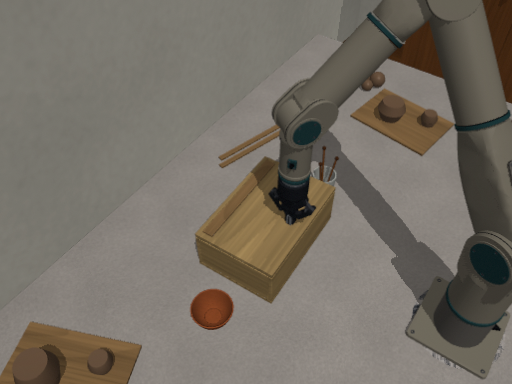

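The lid looks shut at 15.5 N, with the force rising steadily against the rubber. I'll lift off gently.

Emit:
arm_command(
  series=[
    [0,0,0,0.1,0,0,0],
    [0,0,0,0.2,0,0,0],
    [0,0,0,0.4,0,0,0],
    [0,0,0,1,0,0,0],
    [0,0,0,2,0,0,0],
    [0,0,0,2,0,0,0],
    [0,0,0,3,0,0,0],
    [0,0,0,3,0,0,0],
    [0,0,0,3,0,0,0],
    [0,0,0,3,0,0,0],
    [0,0,0,0,0,0,0],
  ],
)

```text
clock: 18.95
eef_pos: [483.1, 59.9, 320.7]
tool_rot: [1.386, 1.557, -0.144]
force: [1.0, 1.4, -0.3]
width: -0.3
```

```bash
python3 -c "
from h import *
q()
for n in('side','top'):
  im=ctrl.get_image(n); cv2.imwrite(f'pics/n_{n}.png',im)
  for l in ('lid','bowl','jar'): print(n,l,[(np.round(d['centre'],1),round(d['conf'],2)) for d in ctrl.spot_in(l,n)][:2])
cv2.imwrite('pics/n_z.png',cv2.resize(cv2.imread('pics/n_side.png')[150:310,180:350],None,fx=3.5,fy=3.5,interpolation=cv2.INTER_CUBIC))
"
```

```text
t 18.95 box tcp [-68.1    8.27 320.74] F [ 1.02  1.43 -0.29] q [ 0.58  0.46 -1.11  1.83  0.46  1.13 -0.65]
side lid [(array([545. ,  80.4, 139.9]), 0.76)]
side bowl [(array([534.8, 332.6,  20.3]), 0.57), (array([ 519.8, -195.7,   89.4]), 0.19)]
side jar [(array([ 523.7, -197.6,   85.9]), 0.82)]
top lid [(array([584.3,  29.4, 139. ]), 0.58)]
top bowl [(array([532.4, 346.4,  24. ]), 0.62)]
top jar [(array([ 511.7, -196.8,   48.6]), 0.69)]
```

View pics/n_z.png

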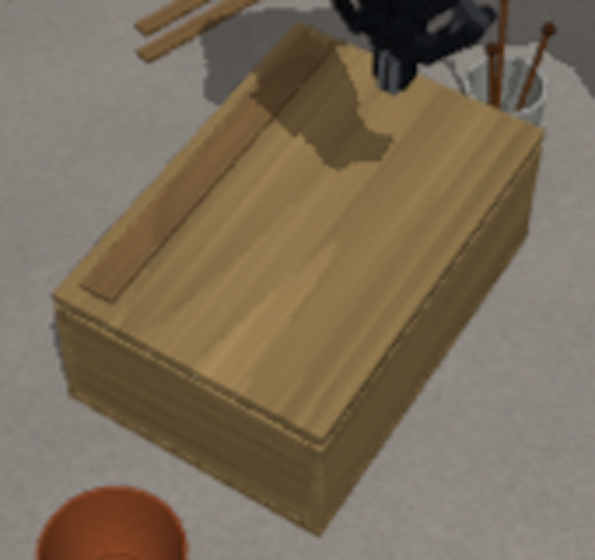

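View pics/n_top.png

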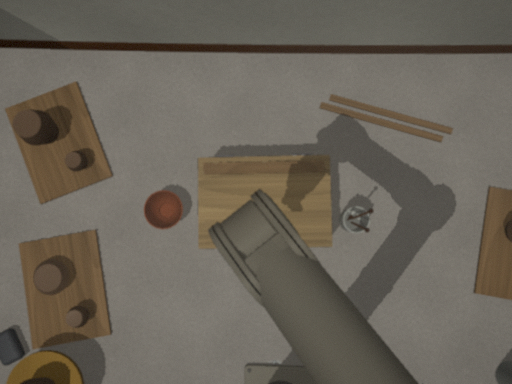

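```bash
python3 -c "
from h import *
print(ctrl.finish_job())"
```

```text
the job is handed in; nothing more can be done
None
```

The stay is unlocked, and the lid is shut and pressed down onto its sealing strip. I handed the job in at about 19 s; no verdict is reported.

- **Unlocking:** I gripped the knee pin, drew it up and forward along its circle past straight until the lid stood at about 1.18 rad, then let go and backed out.
- **Closing:** I pushed on the lid's outer face near the front edge, at roughly 0.5 rad/s or slower. The sampled force was mostly 2–5 N.
- **Seating:** The strip met the push with the fingertip about 140.8 mm above the table. The force rose about 6–8 N per mm and I pressed to 15.5 N (16.5 N in all). The final tip height of 139.0 mm puts the lid at about 0.005 rad, inside the expected range.
- **Last checks:** After lift-off the pictures show the lid shut and level with the gripper 180 mm above it. The bowl and jar read within 5 mm of their first positions. I could not see the pot once the lid was shut, but it showed no change in the pictures before that.

Three things disagreed or went unchecked:
- **Force on the pin:** Its circle ran about 5 mm off my model, so the upward force on the tool reached about 20 N before I corrected the path. That is above the 14 N the task gives for drawing the pin.
- **Tool tilt:** The joint-6 limit gave about 59° instead of the 45° I wanted. It cleared everything.
- **Spring-back:** I did not press the lid a second time to check whether it had risen.

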